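# Start the loaded vial mixer at its key switch

## Robot

A 7-joint arm with a two-finger parallel gripper is mounted at the origin on a cart in front of the work surface, level with it; the furniture and walls round the work are solid. World frame = base frame: x ahead of the robot, y to its left, z up, the work surface at z = 0. Lengths are in m, angles in rad, forces in N, time in s.
With the tool pointing down it reaches from about 0.425 to 0.925 m from the base axis. Payload 6.8 kg.
Tool frame: the origin (TCP) lies midway between the tips of the shut fingers; the grasp point (between the pads) lies 19 mm behind it; x points along the fingers, y is the direction in which the jaws open and shut, and the axes are right-handed (so a half turn about x gives the same grasp; the last joint's range is limited). The gripper opens to 85 mm and grips with 20 to 120 N. Pads are 22 mm wide; open, the fingers measure 114 mm over their backs; the gripper's body (76 mm by 85 mm) begins 54 mm behind the grasp point. The pads swing forward as they close: fully open they stand 13 mm farther back than shut.
Start: joints at [-1.353, 0.477, 0.022, 1.555, -0.011, 1.109, -0.083], TCP at [0.216, 0.64, 0.231] pointing down, gripper open.
Joint ranges: [-2.96, 2.96], [-0.34, 2.1], [-1.41, 1.46], [0.24, 2.44], [-1.37, 4.51], [0.17, 1.92], [-2.96, 2.96]. Speed limits (rad/s): [2.39, 2.39, 3.14, 3.14, 3.14, 3.14, 3.14].

## Interface

Orientations are given as a rotation vector (axis times angle).
In Python, from bench import r, viewer, nets gives the robot as it stands.
- The arm moves only by the shell command python3 -m pendant 'ROWS' [FORCE]. ROWS is JSON, one flat list of numbers, 5 for each row, row after row: the finger opening in mm, from 0 to 85.4, then the shift along the tool's x, y, z in mm, then the turn about the tool's x in rad. A call has 1 to 20 rows; each row shifts and turns the commanded pose from where the row before left it, along the tool's axes as they then stand; what a row does not reach is not made up. A row lasts 1/8 s, in which the tool goes at most 62.5 mm and 10.7 degrees, less where a joint would pass 70% of its speed; a pose out of reach is approached as far as the arm can. A call with a gripper value outside its range is refused whole. The fingers move at their own pace and stop on an object; FORCE is the grip in N (left out, the last holds). Time passes only in rows, so rows that do not move let the fingers close. It gives the time, the measured TCP pose, the force and the opening at its end, in the units of the state.
- r.get_obs(): the state, without advancing time (a new reading comes with each control period).
- viewer.grab_frame(name): name is "scene" or "side" or "wrist"; returns (picture, depth): 480x640x3 uint8, red, green, blue; 480x640 float32, m along the optical axis (not along the pixel's ray), 0 where there is no reading.
- viewer.calibration(name): a dict with "mtx" (3x3 intrinsics, pixels), "distortion" ([k1, k2, p1, p2, k3] as OpenCV has them; the pictures are not rectified), "world_to_cam" (4x4, takes a point from world to camera coordinates). Camera axes: x right, y up, looking along -z (the intrinsics and any distortion apply to the point x, -y, -z); pixel columns grow to the right and rows downward; lengths in m; the calibration is good to about 2 mm. A picture is of the moment at which its call begins: read the wrist's pose just before it. calibration takes no time and is no camera call; for the wrist camera it gives the pose at the moment of the call.
- r.hand_in(): hands the job in, once; it reports no verdict.
Trained networks look in the newest picture that a camera, given by its name, has taken for a name from the list of things; names that differ only in an ending like _2 or _b are one class to them, and where a whole thing is asked for, a point or a joint stands for the part that bears it (a point fixed in the world has none). Each returns a list of dicts, best first, with "score" (0 to 1); they miss things now and then, are a little off and sometimes report something else, mostly with a low value. They report only what shows in the picture. A call takes as long as a camera call.
- nets.look_for(name, camera): "location" ([x, y, z] in m, in world coordinates, good to about 4 mm: the middle of the surface that is visible of it).
- nets.silhouettes(name, camera): "mask" (480x640 bool, what is visible of it).
The state is a dict: "clock": time; "joints": joint angles; "qvel": joint speeds; "tau": joint torques, N m; "tcp_pos": TCP position; "orientation": TCP orientation; "contact_force": force on the tool from outside, world axes, zero at the start; "moment": the same for the moment, N m; "grip_width": finger opening in m.
Only numpy, scipy, OpenCV 4.12 (cv2) and the standard library are available. Lean on these libraries where they do the work, as an engineer would, in place of code of your own. Each camera call takes 0.05 s, during which the arm holds its last target. There are 200 camera calls.

## Task

Two identical bench mixers stand on the worktop, both off. Start the one that has the vials in it: turn its key clockwise past run to start, against the spring, hold it there a moment, then let go so that it springs back and stays at run. Leave the key of the empty mixer as it is.

Things in the scene. Friction and masses are not known exactly. Their poses are not given: they have to be found in the camera images.
- loaded_key (a point): Centre of the upright plastic key head, 34 wide x 10 thick x 30 mm high, on the front deck of the mixer with five vials; it stays in its switch. x along the 34 mm width, y through the thickness (grip across it), z up the turning axis, which passes through this point, 106 mm above the worktop. Deck 31 mm, switch barrel (26 mm dia) 23 mm, vial tops 13 mm below it; nearest vial 68 mm from the axis.
- loaded_run (a joint): Turn of the loaded mixer's key from off (0; at the start 0 to 0.12) to run (0.70 rad, a stop), clockwise seen from above. Held by friction only (0.02 N m): stays where left. At off the key's x axis points from the front of its mixer (190 x 130 mm, white and grey, turned up to 17 degrees from square to the robot) to the vials behind the deck.
- loaded_start (a joint): Further clockwise turn of the same key beyond run: 0 up to the run stop, then to 0.55 rad (end stop, fully at start), so 1.25 rad in all from off. Spring return, 0.04 N m at first, 0.12 N m at the end stop; let go, it returns to 0 and leaves the key at run. The head's whole turn is loaded_run + loaded_start.
- empty_key_edge (a point): Edge of the identical key head on the identical mixer whose wells are empty: half-way up, 17 mm from its turning axis along its own x. This key is not to be turned. The loaded mixer may stand left or right of the empty one.

How it is judged:
On the way:
1. the loaded mixer's key is held at start: past run and at least 0.35 rad further against the spring, for 0.3 s (value of joint loaded_run above 0.6 rad and value of joint loaded_start above 0.35 rad), for 0.3 s.
At the end, for the whole second after the job is handed in: The loaded mixer's key has sprung back from start (loaded_start under 0.1 rad) and rests at run (loaded_run over 0.55 rad); the empty mixer's key is where it was (its edge within 5 mm) (value of joint loaded_run above 0.55 rad and value of joint loaded_start below 0.1 rad and distance of empty_key_edge from where it was at the start of the episode below 0.005 m); the robot touches nothing.
It fails at once if the empty mixer's key was turned (its edge moved more than 5 mm) (distance of empty_key_edge from where it was at the start of the episode above 0.005 m).
It also fails if it takes over 35 s, if anything falls off the work surface, if the arm or the gripper's body presses on something with over 40 N, if the wrist force passes 120 N, or if a joint passes its speed limit or range.

## Working session

There is one attempt and no reset: what is moved stays moved. The work goes in short steps, Python scripts to look and compute and a shell command to move; the robot and the scene stay as the last step left them, time stands still between calls to the robot, and variables do not carry over. Pictures are saved under pics/ and viewed, about 8 in all and at most 12, crops included, and the job is handed in when it is done.

```bash
mkdir -p pics; cat > h.py <<'E'
import cv2, numpy as np
from bench import r, viewer, nets
from scipy.spatial.transform import Rotation as R
def save(n,p): cv2.imwrite('pics/'+n,cv2.cvtColor(p,cv2.COLOR_RGB2BGR))
def world(cam,dep,c=None):
    c=c or viewer.calibration(cam); K=np.array(c['mtx']);T=np.array(c['world_to_cam'])
    v,u=np.mgrid[0:480,0:640]
    n=cv2.undistortPoints(np.stack([u.ravel(),v.ravel()],1).astype(float)[:,None],K,np.array(c['distortion'])).reshape(-1,2)
    z=dep.ravel(); P=np.stack([n[:,0]*z,-n[:,1]*z,-z],1)
    return ((P-T[:3,3])@T[:3,:3]).reshape(480,640,3)
E
python3 - <<'E'
from h import *
o=r.get_obs();print(o)
for c in ('scene','side'):
    p,d=viewer.grab_frame(c);save(c+'1.png',p);W=world(c,d)
    for n in('loaded_key','empty_key_edge'):
        for k in nets.look_for(n,c): print(c,n,k['score'],np.round(k['location'],3))
        for k in nets.silhouettes(n,c):
            m=k['mask']&(d>0);vv,uu=np.nonzero(m);print('  mask',k['score'],m.sum(),uu.mean(),vv.mean(),np.round(np.median(W[m],0),3))
E
```

```text
{'clock': 0.0, 'joints': array([-1.35310103,  0.47777854,  0.02231407,  1.55643468, -0.01150184,
        1.10929301, -0.08311382]), 'qvel': array([ 0.00023108, -0.0011738 ,  0.00063873,  0.00125939, -0.00218905,
       -0.00234865, -0.00095756]), 'tau': array([ 4.74536421e-06, -5.96433413e+01,  1.60779387e+00, -2.81204242e+01,
        1.24213859e-02,  9.06727393e-03,  2.61746840e-05]), 'tcp_pos': array([0.21585351, 0.63894278, 0.23034675]), 'orientation': array([ 0.25425572,  1.55580743, -0.25705815]), 'contact_force': array([0.24545901, 0.26501418, 0.26120725]), 'moment': array([-0.06420735, -0.02478178, -0.01528449]), 'grip_width': 0.08537499078604599}
scene loaded_key 0.74 [0.516 0.16  0.112]
  mask 0.66 226 258.04424778761063 210.641592920354 [0.52  0.159 0.108]
scene empty_key_edge 0.73 [ 0.534 -0.195  0.113]
  mask 0.57 233 381.412017167382 327.5793991416309 [ 0.534 -0.195  0.114]
side loaded_key 0.78 [0.518 0.168 0.111]
  mask 0.68 319 301.7460815047022 302.2068965517241 [0.518 0.168 0.108]
side empty_key_edge 0.64 [ 0.534 -0.184  0.104]
  mask 0.53 220 362.42727272727274 190.61363636363637 [ 0.536 -0.188  0.106]
```

View pics/scene1.png

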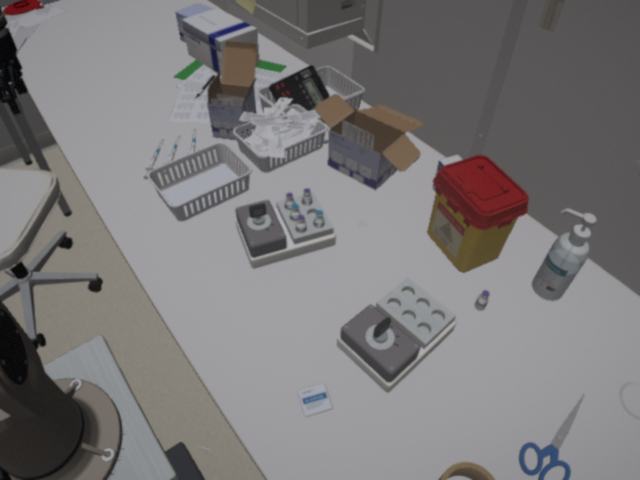

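View pics/side1.png

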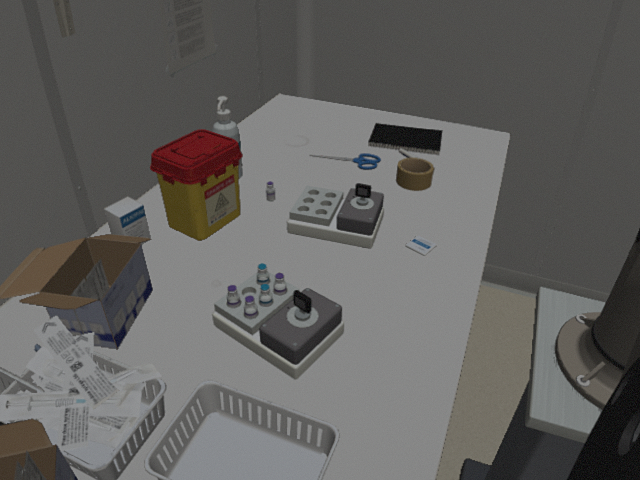

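```bash
python3 - <<'E'
from h import *
o=r.get_obs();print(o['tcp_pos'],R.from_rotvec(o['orientation']).as_matrix().round(3))
c=viewer.calibration('wrist');T=np.array(c['world_to_cam']);M=R.from_rotvec(o['orientation']).as_matrix()
print('cam pos in tool',M.T@(-T[:3,:3].T@T[:3,3]-o['tcp_pos']),'view dir in tool',M.T@(-T[2,:3]), 'right',M.T@T[0,:3],np.array(c['mtx'])[0,0])
E
```

```text
[0.2160429  0.63948511 0.23126729] [[-0.     0.32   0.947]
 [-0.     0.947 -0.32 ]
 [-1.    -0.    -0.   ]]
cam pos in tool [-0.1426722   0.00142253 -0.07217511] view dir in tool [ 9.58217545e-01 -2.23471973e-04  2.86040358e-01] right [9.78533190e-05 9.99999892e-01 4.53457627e-04] 425.5356609700092
```

The loaded mixer is the left one: five vials, key at scene (258,211) and side (302,302), about (0.52, 0.165). The empty mixer is on the right, with its key at scene (381,328) and side (363,190). I'll move over the loaded key.

```bash
python3 -m pendant '[60,0,-29.5,36.5,0, 60,0,-29.5,36.5,0, 60,0,-29.5,36.5,0, 60,0,-29.5,36.5,0, 60,0,-29.5,36.5,0, 60,0,-29.5,36.5,0, 60,0,-29.5,36.5,0, 60,0,-29.5,36.5,0, 60,0,-29.5,36.5,0, 60,0,-29.5,36.5,0, 60,0,-29.5,36.5,0, 60,0,-29.5,36.5,0, 60,0,0,0,0, 60,0,0,0,0, 60,0,0,0,0]' 20
python3 - <<'E'
from h import *
o=r.get_obs();c=viewer.calibration('wrist');p,d=viewer.grab_frame('wrist');save('w1.png',p);W=world('wrist',d,c)
M=R.from_rotvec(o['orientation']).as_matrix();print(o['clock'],o['tcp_pos'],M.round(3),o['joints'])
for k in nets.look_for('loaded_key','wrist'): print(k['score'],np.round(k['location'],4))
for k in nets.silhouettes('loaded_key','wrist')[:1]:
    m=k['mask']&(d>0);P=W[m];print(m.sum(),P.min(0),P.max(0))
    t=P[P[:,2]>np.percentile(P[:,2],95)-.006]
    rc=cv2.minAreaRect((t[:,:2]*1000).astype(np.float32));print(len(t),rc,cv2.boxPoints(rc),t.mean(0))
    u,s,v=np.linalg.svd(t[:,:2]-t[:,:2].mean(0),full_matrices=False);x=v[0]*np.sign(v[0,0]);print('yaw',np.arctan2(x[1],x[0]))
    vv,uu=np.nonzero(m);print(uu.min(),uu.max(),vv.min(),vv.max())
E
```

```text
clock: 2.38
tcp_pos: [0.517, 0.1654, 0.2313]
orientation: [0.254, 1.556, -0.253]
contact_force: [-0.6, 0.5, -0.9]
grip_width: 0.0597
2.375 [0.51704099 0.16543531 0.23127679] [[-0.     0.318  0.948]
 [ 0.001  0.948 -0.318]
 [-1.     0.    -0.   ]] [-0.63315134  0.26122768  0.2509053   1.88676603 -0.07689142  1.00285539
  0.89839812]
0.8 [0.5209 0.165  0.1227]
864 [0.50457644 0.15612618 0.0808386 ] [0.53655922 0.17323661 0.12336663]
743 ((520.3905029296875, 164.6644744873047), (9.53152847290039, 32.64180374145508), 71.4336929321289) [[503.40158 165.34335]
 [534.34454 154.95013]
 [537.3794  163.9856 ]
 [506.43646 174.37881]] [0.51988886 0.16465321 0.12061565]
yaw -0.3149749496241515
314 330 203 261
```

View pics/w1.png

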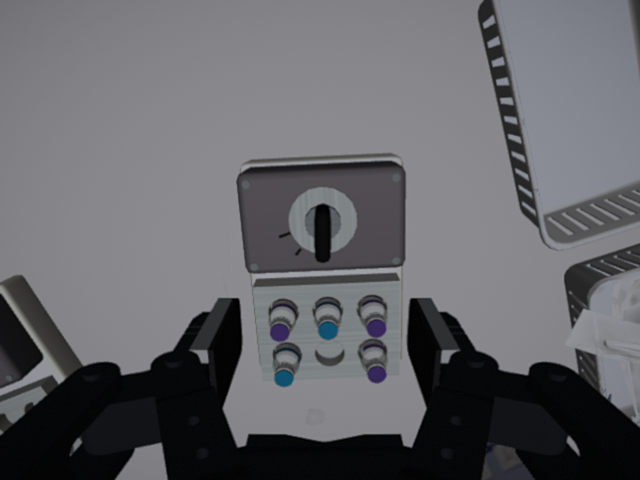

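The wrist view shows the key head at (322,232) over the deck, with vials below it. The jaws are already aligned to within 0.01 rad. Next I descend and grip.

```bash
python3 -m pendant '[50,20,0.3,3.5,0, 50,30,0,0,0, 50,30,0,0,0, 50,30,0,0,0, 50,20,0,0,0, 50,9,0,0,0, 50,0,0,0,0, 0,0,0,0,0, 0,0,0,0,0, 0,0,0,0,0, 0,0,0,0,0, 0,0,0,0,0, 0,0,0,0,0]' 40
python3 -c "
from h import *
print(r.get_obs())"
```

```text
clock: 4.15
tcp_pos: [0.5215, 0.1628, 0.0932]
orientation: [0.256, 1.555, -0.256]
contact_force: [-1.9, -2.2, 6.3]
grip_width: 0.0091
{'clock': 4.15, 'joints': array([-0.58833146,  0.44973249,  0.21606686,  1.99412159, -0.14315352,
        0.71117136,  0.96010409]), 'qvel': array([ 3.20412777e-06, -6.77228565e-04, -6.55829961e-04, -6.32540145e-06,
        1.57490217e-04,  3.23389018e-04, -1.47963784e-03]), 'tau': array([-5.64203952e-01, -4.61238956e+01,  3.05543572e+00, -1.99527079e+01,
       -2.31102942e-01, -6.73202779e-01, -2.21908250e-02]), 'tcp_pos': array([0.52147601, 0.16284022, 0.09317148]), 'orientation': array([ 0.25624646,  1.5548822 , -0.25569868]), 'contact_force': array([-1.85771308, -2.22092275,  6.33231991]), 'moment': array([-0.37489161,  0.32006865,  0.08636298]), 'grip_width': 0.009115373083659433}
```

```bash
python3 -m pendant '[0,0,0,0,0.12, 0,0,0,0,0.12, 0,0,0,0,0.12, 0,0,0,0,0.12, 0,0,0,0,0.12, 0,0,0,0,0.12, 0,0,0,0,0.12, 0,0,0,0,0.12, 0,0,0,0,0.12, 0,0,0,0,0.06, 0,0,0,0,0, 0,0,0,0,0, 0,0,0,0,0, 0,0,0,0,0, 0,0,0,0,0, 0,0,0,0,0]'
python3 - <<'E'
from h import *
o=r.get_obs();M=R.from_rotvec(o['orientation']).as_matrix();print(o['moment'],o['joints'],'tool z yaw',np.arctan2(M[1,2],M[0,2]))
p,d=viewer.grab_frame('wrist');save('w2.png',p)
E
```

```text
clock: 6.15
tcp_pos: [0.5206, 0.1621, 0.0931]
orientation: [1.131, 1.257, -1.133]
contact_force: [-5.4, -3.7, 10.2]
grip_width: 0.0095
[-0.87402232  0.99749872  0.17286943] [-0.8150974   0.48925069  0.51274979  2.00984648 -0.35297763  0.73011123
  0.01886577] tool z yaw -1.4662153588212772
```

View pics/w2.png

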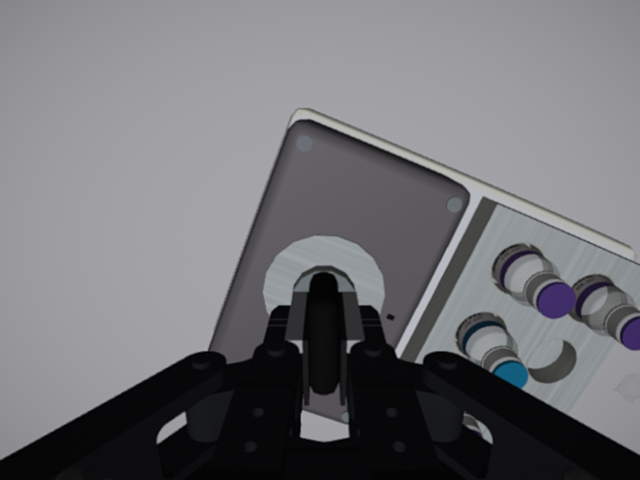

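The key (322,330 between the pads) turned with the jaws and was held at start for about 0.75 s. I'll ease it most of the way back so it doesn't snap, then let go and rise.

```bash
python3 -m pendant '[0,0,0,0,-0.1, 0,0,0,0,-0.1, 0,0,0,0,-0.1, 0,0,0,0,-0.08, 0,0,0,0,0, 50,0,0,0,0, 50,0,0,0,0, 50,0,0,0,0, 50,0,0,0,0, 50,-10,0,0,0, 50,-25,0,0,0, 50,-35,0,0,0, 50,-35,0,0,0, 50,-35,0,0,0, 50,0,0,0,0, 50,0,0,0,0]'
python3 - <<'E'
from h import *
o=r.get_obs();c=viewer.calibration('wrist');p,d=viewer.grab_frame('wrist');save('w3.png',p);W=world('wrist',d,c)
k=nets.silhouettes('loaded_key','wrist')[0]
m=k['mask']&(d>0);P=W[m];t=P[P[:,2]>np.percentile(P[:,2],95)-.006]
u,s,v=np.linalg.svd(t[:,:2]-t[:,:2].mean(0),full_matrices=False);x=v[0]*np.sign(v[0,0]);print(o['clock'],o['contact_force'],k['score'],t.mean(0),'yaw',np.arctan2(x[1],x[0]))
# mixer yaw: deck from scene-independent depth, z 60..80 mm near the key
D=(abs(W[...,2]-.075)<.008)&(np.hypot(W[...,0]-.52,W[...,1]-.164)<.12)&(d>0)
rc=cv2.minAreaRect((W[D][:,:2]*1000).astype(np.float32));print(D.sum(),rc)
E
```

```text
clock: 8.2
tcp_pos: [0.5208, 0.1631, 0.2322]
orientation: [0.845, 1.401, -0.845]
contact_force: [-0.5, -0.7, 0.1]
grip_width: 0.05
8.2 [-0.54655422 -0.69389828  0.14653685] 0.98 [0.52077028 0.16541865 0.12052905] yaw -0.9765526235542114
17000 ((558.70556640625, 153.08413696289062), (122.10741424560547, 152.72869873046875), 73.73028564453125)
```

View pics/w3.png

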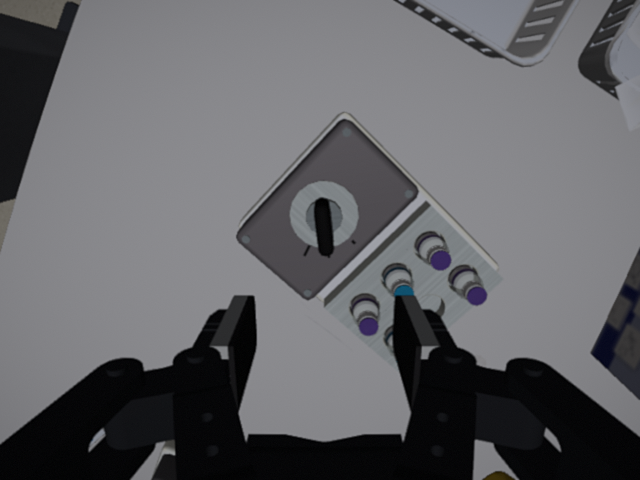

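```bash
python3 -c "
from h import *
print(r.hand_in(), r.get_obs()['clock'])"
```

```text
the job is handed in; nothing more can be done
the job is handed in; nothing more can be done
```

I started the mixer with the vials (the left one) and handed the job in at about 8.2 s. I haven't seen a verdict, because the hand-in doesn't report one.

- **Start:** I gripped the key and turned it 1.14 rad clockwise. The key began about 0.03 rad past off, so it reached about 1.17 rad, or 0.47 rad past run. I held it there for about 0.75 s.
- **Return to run:** I eased the key most of the way back, let go and lifted the gripper clear. The last wrist picture put the key 0.69 rad from off, relative to the mixer's measured angle. Run is at 0.70 rad, so it has sprung back.
- **Clear of everything:** The contact force after lifting was under 1 N, which is sensor noise. The gripper never went near the empty mixer, though I didn't measure its key again.

No checks failed. The angles come from camera measurements and the tool's own turn, since the key joints can't be read directly.

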